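Make up two tool kits on a jewellery bench

ROBOT

A 6-joint arm with a two-finger parallel gripper is mounted at the origin on the work surface. World frame = base frame: x ahead of the robot, y to its left, z up, the work surface at z = 0. Lengths are in m, angles in rad, forces in N, time in s.
With the tool pointing down it reaches from about 0.275 to 0.875 m from the base axis. Payload 12.5 kg.
Tool frame: the origin (TCP) lies at the very end of the fingers, on their centre line; the grasp point (between the pads) lies 19 mm behind it; z points along the fingers, y is the line along which they close (so a half turn about z gives the same grasp; the last joint's range is limited). The gripper opens to 85 mm and grips with 20 to 120 N. Pads are 22 mm wide; open, the fingers measure 114 mm over their backs; the gripper's body (76 mm by 85 mm) begins 54 mm behind the grasp point. The pads swing forward as they close: fully open they stand 13 mm farther back than shut.
Start: joints at [-1.343, 0.351, 1.652, -0, 1.139, -0.085], TCP at [0.169, -0.523, 0.231] pointing down, gripper open.
Joint ranges: [-2.75, 2.75], [-0.79, 2.1], [0.01, 2.65], [-1.57, 4.71], [0.07, 3.14], [-2.87, 2.87]. Speed limits (rad/s): [2.22, 2.22, 2.79, 3.14, 3.14, 3.14].

INTERFACE

Orientations are given as a 3x3 rotation matrix whose columns are the frame's x, y, z axes.
In Python, from bench import manip gives the robot as it stands. Calls block until the motion is done:
- manip.move_ptp(position, orientation): joint-space move of the TCP to a pose.
- manip.move_l(position, attitude=None, max_speed=0.15): straight line of the TCP; attitude=None keeps the orientation; max_speed is the mean speed in m/s.
- manip.move_j(angles): joint-space move.
- manip.set_gripper(opening, effort=None): opening from 0.0 (shut) to 1.0 (fully open); effort is the grip in N (None keeps the last); returns when the fingers have stopped.
- manip.dwell(seconds).
- manip.inverse_kinematics(position, orientation): joint angles nearest the present ones, or None.
- manip.grab_frame(name): name is "scene" or "top" or "wrist"; returns (picture, depth): 420x560x3 uint8, red, green, blue; 420x560 float32, m along the optical axis (not along the pixel's ray), 0 where there is no reading.
- manip.get_calibration(name): a dict with "camera_matrix" (3x3 intrinsics, pixels), "R" (3x3) and "t" (3): a world point X has camera coordinates R X + t. Camera axes: x right, y down, z forward; pixel columns grow to the right and rows downward; lengths in m; the calibration is good to about 2 mm. The wrist camera is an equidistant fisheye: a pixel r from the principal point sees the ray r / f radians off the axis. A picture is of the moment at which its call begins: read the wrist's pose just before it. get_calibration takes no time and is no camera call; for the wrist camera it gives the pose at the moment of the call.
A pose or a line that the arm cannot do raises manip.Unreachable and nothing moves.
- manip.sign_off(): hands the job in; it is judged then, once.
Trained networks look in the newest picture that a camera, given by its name, has taken for a name from the list of things; names that differ only in an ending like _2 or _b are one class to them, and where a whole thing is asked for, a point or a joint stands for the part that bears it (a point fixed in the world has none). Each returns a list of dicts, best first, with "confidence" (0 to 1); they miss things now and then, are a little off and sometimes report something else, mostly with a low value. They report only what shows in the picture. A call takes as long as a camera call. They do not tell look-alikes from the thing itself.
- manip.look_for(camera, name): "at" ([x, y, z] in m, in world coordinates, good to about 4 mm: the middle of the surface that is visible of it).
Readings, each from a call of its own:
- manip.current_time(): time.
- manip.current_qpos(): joint angles.
- manip.current_joint_vel(): joint speeds.
- manip.current_joint_torque(): joint torques, N m.
- manip.current_ee_pos(): TCP position.
- manip.current_tcp_rot(): TCP orientation.
- manip.current_force(): force on the tool from outside, world axes, zero at the start.
- manip.current_ft_torque(): the same for the moment, N m.
- manip.current_grip_width(): opening from 0.0 (shut) to 1.0 (fully open).
- manip.current_grip_force(): force on a finger pad.
Only numpy, scipy, OpenCV 4.12 (cv2) and the standard library are available. Lean on these libraries where they do the work, as an engineer would, in place of code of your own. Each camera call takes 0.05 s, during which the arm holds its last target. There are 200 camera calls.

TASK

Make up the kits for two jewellery benches, setting each piece down gently, flat and squarely on its own dark outline in the tray: the steel doming cube and the round bench anvil go in the blue tray; the brass doming cube, the long grooved swage block and the wooden ring clamp go in the green tray. The blue bench is waiting, so complete the blue kit before you start putting anything in the green tray. Leave the brown wooden doming cube where it is.

Things in the scene. Friction and masses are not known exactly. Their poses are not given: they have to be found in the camera images.
- cube_steel: Silver steel doming cube with round dark hollows in its faces, 40 mm each way, about 0.45 kg, loose. Origin at the centre of its underside; z up, x and y square to its sides.
- cube_brass: Golden brass doming cube with round darker hollows, 40 mm each way, about 0.5 kg, loose. Origin at the centre of its underside; z up, x and y square to its sides.
- cube_wood: Dark brown wooden doming cube, 44 mm each way, loose, not part of either kit: leave it where it is. Origin at the centre of its underside.
- anvil: Round bench anvil: a disc 56 mm across and 30 mm high, lower 12 mm black rubber, upper 18 mm bright steel, about 0.42 kg, loose. Origin at the centre of its underside, z up.
- swage: Swage block: dark steel bar 90 mm long (its x), 32 mm wide (its y), 28 mm high, with five bright cross grooves on top, about 0.55 kg, loose. Origin at the centre of its underside, z up.
- clamp: Ring clamp: pale wooden bar 120 mm long (its x), 26 mm wide (its y), 22 mm high, with a bright steel band round its middle and brown leather ends, about 0.07 kg, loose. Origin at the centre of its underside, z up.
- tray_blue: Blue tray, fixed, 200 mm (its x) by 170 mm (its y), floor 4 mm above the bench and rim 10 mm above it, pale liner with dark outlines. Origin at the centre of its underside, on the bench. Outline centres (x, y) in the tray frame, mm: square for the steel cube (-50, 0), sides along the tray sides; circle for the anvil (50, 0).
- tray_green: Green tray, fixed, same size, floor and rim as the blue one. Origin at the centre of its underside, on the bench. Dark outline centres (x, y) in the tray frame, mm: square for the brass cube (65, 42), sides along the tray sides; wide bar 98 x 40 for the swage block (-43, 42); longest bar 128 x 34 for the ring clamp (0, -45). Both bars lie along the tray x; long pieces may point either way.
There are look-alikes about, which are no part of the job. Leave any turquoise look-alike of the cube_steel alone. Several things look just like the clamp: the one meant starts nearest to the robot's base.

How it is judged:
By the outcome, as a careful person would: the job done as asked, in the order asked, and still so for the second after the job is handed in, with the robot touching nothing.
It also fails if it takes over 120 s, if anything falls off the work surface, if the arm or the gripper's body presses on something with over 40 N, if the wrist force passes 120 N, or if a joint passes its speed limit or range.

## Working session

There is one attempt and no reset: what is moved stays moved. The work goes in short steps, each a Python script; the robot and the scene stay as the last script left them, time stands still between calls to the robot, and variables do not carry over. Pictures are saved under pics/ and viewed, at most 14 in all, crops included, and the job is handed in when it is done.

```bash
mkdir -p pics; ls
python3 - <<'E'
from bench import manip as m
import cv2, numpy as np
for c in ("top","scene"):
    p,d=m.grab_frame(c); cv2.imwrite(f"pics/{c}0.png",p[:,:,::-1]); np.savez(f"{c}0.npz",p=p,d=d)
    k=m.get_calibration(c); print(c,k)
    for n in "cube_steel cube_brass cube_wood anvil swage clamp tray_blue tray_green".split():
        for r in m.look_for(c,n): 
            X=np.array(r["at"]); q=k["camera_matrix"]@(k["R"]@X+k["t"]); print(n,X.round(3),round(r["confidence"],2),(q[:2]/q[2]).round())
print(m.current_time())
E
```

```text
pics
top {'camera_matrix': array([[463.43497965,   0.        , 280.64188522],
       [  0.        , 463.43497965, 215.62219528],
       [  0.        ,   0.        ,   1.        ]]), 'R': array([[ 0.02940726, -0.99945965,  0.01468431],
       [-0.99316317, -0.030876  , -0.11257707],
       [ 0.11296963, -0.01127333, -0.99353449]]), 't': array([-0.17649996,  0.56028312,  1.3926608 ])}
cube_steel [ 0.723 -0.017  0.042] 0.68 [236. 163.]
cube_steel [0.64  0.001 0.04 ] 0.46 [229. 190.]
cube_brass [ 0.488 -0.132  0.024] 0.7 [271. 241.]
cube_brass [0.479 0.12  0.039] 0.68 [188. 241.]
cube_wood [0.468 0.005 0.045] 0.74 [225. 245.]
cube_wood [0.481 0.12  0.041] 0.72 [188. 240.]
anvil [ 0.643 -0.135  0.029] 0.85 [273. 191.]
swage [0.65  0.128 0.032] 0.81 [189. 186.]
clamp [ 0.486 -0.131  0.023] 0.82 [271. 241.]
clamp [ 0.39  -0.624  0.023] 0.66 [430. 277.]
tray_blue [ 0.507 -0.324  0.004] 0.96 [333. 237.]
tray_blue [ 0.485 -0.13   0.023] 0.71 [270. 242.]
tray_blue [ 0.641 -0.002  0.041] 0.28 [230. 189.]
tray_green [0.514 0.323 0.003] 0.75 [125. 228.]
scene {'camera_matrix': array([[404.36070188
[... 294 characters left out ...]
86e-02, -8.53034303e-01]]), 't': array([ 0.0879715 , -0.46453442,  1.38525426])}
cube_steel [ 0.735 -0.02   0.038] 0.84 [335. 273.]
cube_steel [ 0.648 -0.001  0.042] 0.72 [335. 240.]
cube_brass [0.49  0.119 0.036] 0.61 [366. 185.]
cube_wood [0.484 0.001 0.047] 0.69 [323. 186.]
cube_wood [ 0.649 -0.     0.039] 0.57 [336. 241.]
anvil [ 0.655 -0.135  0.03 ] 0.79 [283. 251.]
anvil [0.53  0.324 0.006] 0.24 [439. 195.]
swage [0.653 0.121 0.029] 0.68 [382. 239.]
clamp [ 0.493 -0.133  0.023] 0.61 [275. 199.]
clamp [ 0.403 -0.627  0.021] 0.56 [ 93. 191.]
tray_blue [ 0.517 -0.331  0.001] 0.94 [203. 218.]
tray_green [0.528 0.325 0.005] 0.71 [439. 195.]
tray_green [0.654 0.121 0.029] 0.3 [382. 239.]
0.9
```

View pics/top0.png

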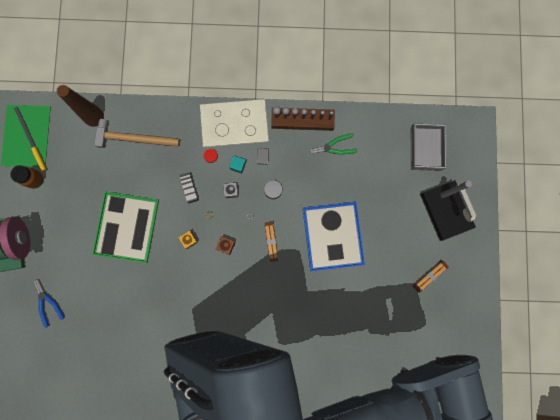

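View pics/scene0.png

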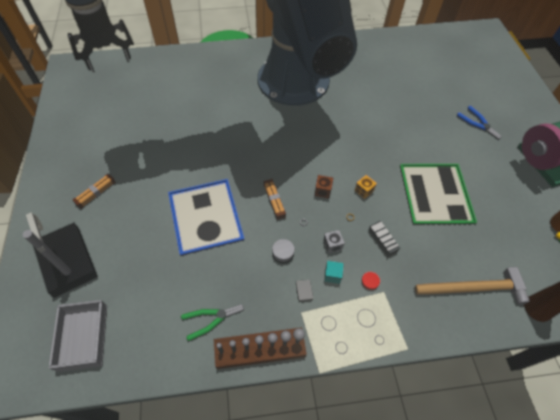

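The top view shows these, as (column, row):
- Steel cube (230,189), with its turquoise look-alike at (237,163).
- Brass cube (188,240) and wood cube (226,244).
- Anvil (273,189) and swage (188,187).
- Two clamps: (271,241), about 0.50 m from the base, and (430,277), about 0.74 m. I choose the one at (271,241).
- Blue tray (333,237): circle at the far end, square at the near end. Green tray (125,228).

The two fixed cameras disagree by about 12 mm in x, so I'll check with the wrist camera.

```bash
cat > h.py <<'E'
from bench import manip as m
import cv2, numpy as np
def Rd(yaw):  # tool down; tool y (closing line) at angle yaw-90deg
    c,s=np.cos(yaw),np.sin(yaw); return np.array([[c,s,0],[s,-c,0],[0,0,-1.]])
def bestR(p,close):  # closing line along world angle `close`; pick half turn with small joint 6
    c=[]
    for k in (0,1):
        R=Rd(close+np.pi/2+k*np.pi); q=m.inverse_kinematics(p,R)
        if q is not None: c.append((abs(q[5]),R))
    return min(c,key=lambda a:a[0])[1]
def wrist():
    k=m.get_calibration("wrist"); p,d=m.grab_frame("wrist"); return p,d,k
def proj(k,X):
    c=X@k["R"].T+k["t"]; K=k["camera_matrix"]; rho=np.hypot(c[...,0],c[...,1]); th=np.arctan2(rho,c[...,2])
    s=th/np.maximum(rho,1e-9); return K[0,0]*s*c[...,0]+K[0,2],K[1,1]*s*c[...,1]+K[1,2]
def ortho(k,p,x,y,z,res=0.0005):  # x=(lo,hi), y=(lo,hi); image up = +x, left = +y
    xs=np.arange(x[1],x[0],-res); ys=np.arange(y[1],y[0],-res)
    X=np.stack([*np.meshgrid(xs,ys,indexing="ij"),np.full((len(xs),len(ys)),z)],-1)
    u,v=proj(k,X); return cv2.remap(p,u.astype(np.float32),v.astype(np.float32),cv2.INTER_LINEAR)
E
python3 - <<'E'
from h import *
p=[0.55,-0.02,0.42]; R=bestR(p,np.pi/2); m.move_ptp(p,R)
print(m.current_time(),m.current_qpos())
im,d,k=wrist(); np.savez("w1.npz",p=im,d=d,**k); cv2.imwrite("pics/w1.png",im[:,:,::-1]); print(k, k["R"].T@-k["t"])
for n in "cube_steel cube_brass anvil swage clamp tray_blue tray_green".split():
    for r in m.look_for("wrist",n): 
        X=np.array(r["at"]); print(n,X.round(3),round(r["confidence"],2),np.round(proj(k,X)))
o=ortho(k,im,(.40,.78),(-.45,.45),.02,.00114); cv2.imwrite("pics/o1.png",o[:,:,::-1]); print(o.shape)
E
```

```text
3.2417 [-1.21994287e-01  2.30819495e-01  1.35774099e+00 -1.45317900e-04
  1.55357290e+00  1.44952734e+00]
{'camera_matrix': array([[325.1922621 ,   0.        , 275.65386378],
       [  0.        , 325.1922621 , 214.50582769],
       [  0.        ,   0.        ,   1.        ]]), 'R': array([[-8.60364782e-04, -9.99999620e-01, -1.42081847e-04],
       [-9.50860781e-01,  7.74096356e-04,  3.09617790e-01],
       [-3.09617562e-01,  4.01484298e-04, -9.50861085e-01]]), 't': array([-0.01990842,  0.42420737,  0.73116952])} [ 0.62972795 -0.02053034  0.56389567]
cube_steel [ 0.641 -0.001  0.044] 0.86 [263. 105.]
cube_steel [ 0.721 -0.02   0.041] 0.56 [275.  56.]
cube_brass [0.487 0.115 0.04 ] 0.97 [196. 199.]
anvil [ 0.648 -0.13   0.029] 0.75 [343. 102.]
swage [0.647 0.126 0.029] 0.68 [187. 104.]
swage [ 0.648 -0.127  0.029] 0.49 [341. 102.]
clamp [ 0.396 -0.622  0.023] 0.62 [535. 238.]
clamp [ 0.489 -0.13   0.022] 0.56 [338. 195.]
tray_blue [ 0.517 -0.319  0.   ] 0.92 [432. 179.]
tray_green [0.522 0.316 0.005] 0.69 [102. 178.]
(334, 790, 3)
```

View pics/o1.png

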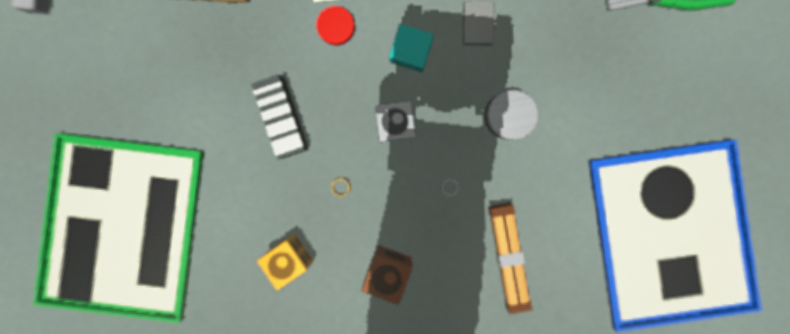

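The wrist view shows everything clearly, and the outlines match the tray frames (tray x points away from the robot, y to the left). Next I'll measure the poses by depth and colour.

```bash
cat >> h.py <<'E'
DIM=dict(cube_steel=(.04,.04,.04),cube_brass=(.04,.04,.04),anvil=(.056,.056,.03),swage=(.09,.032,.028),clamp=(.12,.026,.022))
def cloud(k,d):
    K=k["camera_matrix"]; v,u=np.mgrid[:d.shape[0],:d.shape[1]]
    x,y=(u-K[0,2])/K[0,0],(v-K[1,2])/K[1,1]; th=np.hypot(x,y); s=np.tan(np.minimum(th,1.4))/np.maximum(th,1e-9)
    c=np.stack([x*s,y*s,np.ones_like(x)],-1)*d[...,None]; W=(c-k["t"])@k["R"]; W[(d<=0)|(th>1.3)]=np.nan; return W
def top_pose(k,d,name,at):
    """centre, yaw of the long side, sizes, height from the depth of the top face"""
    L,B,h=DIM[name]; W=cloud(k,d); r=np.hypot(W[...,0]-at[0],W[...,1]-at[1])
    s=W[(r<.6*np.hypot(L,B)+.012)&(abs(W[...,2]-h)<.006)]
    (cx,cy),(a,b),ang=cv2.minAreaRect((s[:,:2]*1000).astype(np.float32))
    if a<b: a,b,ang=b,a,ang+90
    return np.array([cx,cy])/1000,np.radians((ang+90)%180-90),(round(a,1),round(b,1)),np.median(s[:,2]),len(s)
TRAY=dict(tray_blue=[(-50,0),(50,0)],tray_green=[(65,42),(-43,42),(0,-45)])
def tray_pose(k,im,name,at,res=.0005):
    """centre and yaw (tray x from world x) from dark outline blobs on the pale liner"""
    h=.115; o=ortho(k,im,(at[0]-h,at[0]+h),(at[1]-h,at[1]+h),.004,res); g=cv2.cvtColor(o,cv2.COLOR_RGB2HSV)
    m_=((g[...,2]<90)&(g[...,1]<110)).astype(np.uint8); n,_,st,ce=cv2.connectedComponentsWithStats(m_)
    w=[np.array([at[0]+h-ce[i][1]*res,at[1]+h-ce[i][0]*res]) for i in range(1,n) if 900e-6<st[i,4]*res**2<6e-3]
    P=np.array(TRAY[name])/1000; t=np.array(at[:2]); 
    M=np.array([min(w,key=lambda q:np.hypot(*(q-t-p))) for p in P])
    pc,mc=P.mean(0),M.mean(0); A=P-pc; B=M-mc
    yaw=np.arctan2((A[:,0]*B[:,1]-A[:,1]*B[:,0]).sum(),(A*B).sum()); R=np.array([[np.cos(yaw),-np.sin(yaw)],[np.sin(yaw),np.cos(yaw)]])
    return mc-R@pc,yaw,M,np.hypot(*(A@R.T-B).T).round(4)
E
python3 - <<'E'
from h import *
z=np.load("w1.npz"); k={q:z[q] for q in("camera_matrix","R","t")}
for n,at in dict(cube_steel=(.641,-.001),cube_brass=(.487,.115),anvil=(.648,-.13),swage=(.647,.126),clamp=(.489,-.13)).items(): print(n,*top_pose(k,z["d"],n,at))
for n,at in dict(tray_blue=(.515,-.32),tray_green=(.52,.318)).items(): print(n,*tray_pose(k,z["p"],n,at))
E
```

```text
cube_steel [ 6.41625671e-01 -5.47557831e-04] -1.4399311208314385 (40.7, 40.3) 0.04158412730340692 632
cube_brass [0.48386429 0.12304558] -0.9657751958719784 (42.0, 39.7) 0.04176424763913261 528
anvil [ 0.64890564 -0.13241266] 0.40448626597292847 (55.2, 54.0) 0.03157679567138915 868
swage [0.64662439 0.1308325 ] 0.33511747761054866 (90.3, 33.3) 0.029767955632432088 1027
clamp [ 0.48553629 -0.13184927] 0.1764346552443449 (122.1, 27.9) 0.023680819909561744 1022
tray_blue [ 0.50923498 -0.32649072] 0.14753672505195395 [[ 0.45950163 -0.33388192]
 [ 0.55896833 -0.31909951]] [0.0003 0.0003]
tray_green [0.51823955 0.32399361] -0.12108613805263999 [[0.58818446 0.35769751]
 [0.48008998 0.37124167]
 [0.51299396 0.2790987 ]] [0.0004 0.0006 0.0003]
```

The fits are consistent: sizes are within 2 mm, heights within 1.6 mm and tray residuals under 0.6 mm. First pick is the steel cube, with a close check.

```bash
cat >> h.py <<'E'
ZT=dict(cube_steel=.013,cube_brass=.013,anvil=.007,swage=.008,clamp=.004)
OPENW=dict(cube_steel=.054,cube_brass=.054,anvil=.07,swage=.046,clamp=.040)
def wrap(a,per): return (a+per/2)%per-per/2
def near(ang,ref,per): return ref+wrap(ang-ref,per)
def above(name,at,yaw,z=.15):
    close=yaw+np.pi/2
    p=[*at,z]; R=bestR(p,close); m.set_gripper(1.0); m.move_ptp(p,R)
    im,d,k=wrist(); return im,d,k,R
def grasp(name,at,yaw,effort):
    p=[*at,ZT[name]]; R=bestR([*at,.15],yaw+np.pi/2)
    m.move_l([*at,.06],R,.2); m.move_l(p,None,.08); m.set_gripper(0.,effort); m.dwell(.15)
    print("grip",m.current_grip_width()*85,m.current_grip_force(),m.current_ee_pos()[2])
    f0=m.current_force(); m.move_l([*at,.12],None,.15); print("df",m.current_force()-f0,m.current_grip_width()*85,m.current_time())
def place(name,at,yaw,z=.12):
    R=bestR([*at,z],yaw+np.pi/2); m.move_ptp([*at,z],R); zt=ZT[name]+.004
    m.move_l([*at,zt+.012],None,.15); m.move_l([*at,zt+.002],None,.03); m.dwell(.2); f0=m.current_force()[2]
    for i in range(1,9):
        m.move_l([*at,zt+.002-.0005*i],None,.02); f=m.current_force()[2]-f0
        if f>2.5: break
    print("touch",zt+.002-.0005*i,f,"pos err",m.current_ee_pos()[:2]-at)
    m.set_gripper(OPENW[name]/.085); m.dwell(.1); m.move_l([*at,z],None,.15); print("t",m.current_time())
def slot(tray,i,c,yaw):
    R=np.array([[np.cos(yaw),-np.sin(yaw)],[np.sin(yaw),np.cos(yaw)]]); return np.array(c)+R@(np.array(TRAY[tray][i])/1000)
E
python3 - <<'E'
from h import *
at=np.array([.6416,-.0005]); yaw=wrap(-1.44,np.pi/2); print(yaw)
im,d,k,R=above("cube_steel",at,yaw); np.savez("w2.npz",p=im,d=d,**k)
print(top_pose(k,d,"cube_steel",at),m.current_qpos()[5],m.current_time())
o=ortho(k,im,(at[0]-.1,at[0]+.1),(at[1]-.1,at[1]+.1),.04)
cv2.imwrite("pics/c2.png",np.hstack([im[:,:,::-1][:400],o[:,:,::-1]])[:, ::1] if False else cv2.resize(im[:,:,::-1],(560,420)))
E
```

```text
0.1307963267948966
(array([ 0.64206354, -0.00067296]), np.float64(-1.4399749464761271), (40.1, 40.0), np.float64(0.041713737848875415), 2321) 1.3668162652280964 5.0083
```

View pics/c2.png

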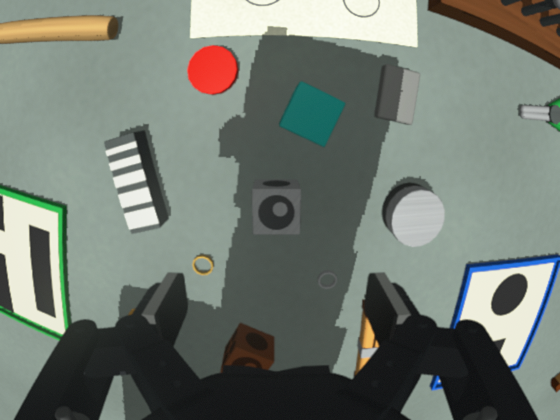

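The steel cube is at (276,210), grey with a hollow. The turquoise one at (312,113) is clearly separate. Grasping now.

Run:
```python
from h import *
at=np.array([.642,-.0006]); yaw=.1307
grasp("cube_steel",at,yaw,70)
c,ty=np.array([.5092,-.3265]),.1475; s=slot("tray_blue",0,c,ty)
m.move_ptp([*s,.15],bestR([*s,.15],ty+np.pi/2)); im,d,k=wrist(); cv2.imwrite("pics/b1.png",im[:,:,::-1]); np.savez("w3.npz",p=im,d=d,**k)
try: print(tray_pose(k,im,"tray_blue",c))
except Exception as e: print(e)
print(m.current_grip_width()*85,m.current_time())
```

```text
grip 38.63119089944386 72.31114268302917 0.013635004109123244
df [ -0.63143679   1.24170714 -11.16756994] 38.770813030190524 7.85
(array([ 0.51215035, -0.32377079]), np.float64(0.120357282556509), array([[ 0.46478311, -0.32949947],
       [ 0.5595176 , -0.3180421 ]]), array([0.0023, 0.0023]))
38.533407283409204 9.3167
```

View pics/b1.png

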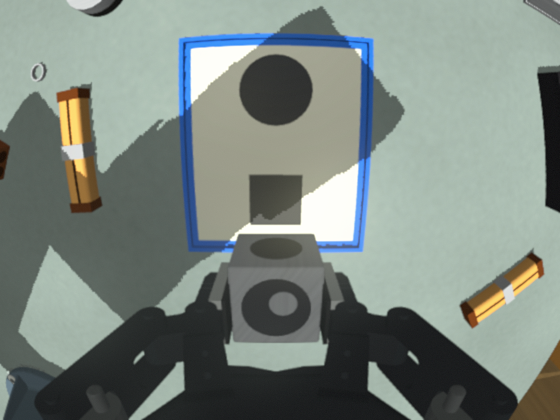

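The cube is held squarely. The square outline at (275,200) and the circle at (276,90) agree with the first measurement to about 1 mm; the square's fit is spoiled by the shadow edge. Placing now, then the anvil.

Run:
```python
from h import *
c,ty=np.array([.5095,-.326]),.1475
place("cube_steel",slot("tray_blue",0,c,ty),ty)
at=np.array([.6489,-.1324]); im,d,k,R=above("anvil",at,0.); r=top_pose(k,d,"anvil",at); print(r)
np.savez("w4.npz",p=im,d=d,**k)
try: print(tray_pose(k,im,"tray_blue",c))
except Exception as e: print(e)
W=cloud(k,d); s=slot("tray_blue",0,c,ty); print(s,top_pose(k,d,"cube_steel",s))
cv2.imwrite("pics/b2.png",im[:,:,::-1])
```

```text
touch 0.017 9.735242562170555 pos err [ 7.50638461e-05 -6.68449784e-05]
t 13.2417
(array([ 0.64975427, -0.13218097]), np.float64(-0.3054310212023536), (55.3, 55.2), np.float64(0.031607261689219124), 3303)
(array([ 0.55800803, -0.31947636]), np.float64(0.0), array([[ 0.55800803, -0.31947636],
       [ 0.55800803, -0.31947636]]), array([0.05, 0.05]))
[ 0.46004292 -0.33334829] (array([ 0.44228574, -0.32134573]), np.float64(-1.5411784821548793), (12.0, 8.4), np.float64(0.04503010457341553), 29)
```

View pics/b2.png

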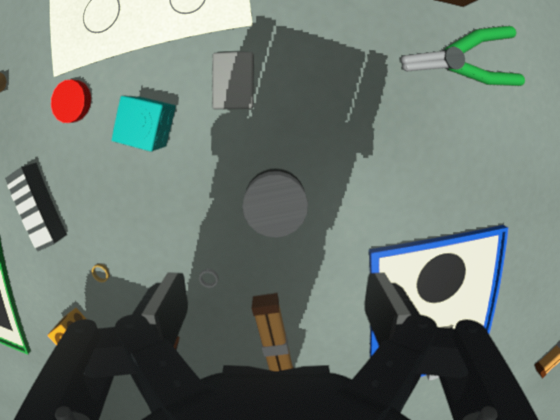

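The anvil is at (275,203) with nothing near it. I'll grasp and place it, then check the blue kit.

Run:
```python
from h import *
c,ty=np.array([.5095,-.326]),.1475
grasp("anvil",np.array([.6495,-.1322]),0.,70)
s=slot("tray_blue",1,c,ty); place("anvil",s,ty)
p=[.47,-.30,.30]; m.move_ptp(p,bestR(p,ty+np.pi/2)); im,d,k=wrist(); np.savez("w5.npz",p=im,d=d,**k)
DIM["cube_steel"]=(.04,.04,.044); DIM["anvil"]=(.056,.056,.034)
print(s,top_pose(k,d,"anvil",s)); s=slot("tray_blue",0,c,ty); print(s,top_pose(k,d,"cube_steel",s))
h=.12; o=ortho(k,im,(c[0]-h,c[0]+h),(c[1]-h,c[1]+h),.004); cv2.imwrite("pics/b3.png",o[:,:,::-1]); print(m.current_time())
```

```text
grip 53.81906457501669 74.00381583720446 0.008060054708717762
df [ 0.6876937  -0.48168815 -9.39789877] 53.500517112528556 17.6417
touch 0.0115 8.77091364529996 pos err [ 7.73892258e-05 -4.66039092e-05]
t 22.0
[ 0.55895708 -0.31865171] (array([ 0.55850159, -0.31878448]), np.float64(0.9324436708797919), (54.7, 54.2), np.float64(0.03557739047510053), 1535)
[ 0.46004292 -0.33334829] (array([ 0.46009277, -0.33312802]), np.float64(-1.4216212391916279), (40.7, 40.1), np.float64(0.04565747628890782), 1029)
22.875
```

View pics/b3.png

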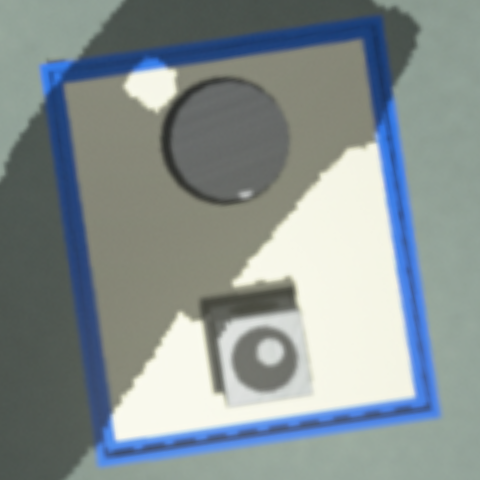

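The blue kit is complete: both pieces are flat and within 0.5 mm of their outlines, and the apparent offset in the view is parallax. Now the brass cube.

Run:
```python
from h import *
at=np.array([.4839,.1230]); im,d,k,R=above("cube_brass",at,.605); r=top_pose(k,d,"cube_brass",at); print(r)
cv2.imwrite("pics/g1.png",im[:,:,::-1]); at,yaw=r[0],wrap(r[1]-.605,np.pi/2)+.605; print(yaw)
assert max(r[2])<43 and abs(yaw-.605)<.1
grasp("cube_brass",at,yaw,70)
c,ty=np.array([.5182,.3240]),-.121; s=slot("tray_green",0,c,ty)
m.move_ptp([*s,.15],bestR([*s,.15],ty+np.pi/2)); im,d,k=wrist(); cv2.imwrite("pics/g2.png",im[:,:,::-1]); np.savez("w6.npz",p=im,d=d,**k)
try: print(tray_pose(k,im,"tray_green",c))
except Exception as e: print(e)
print(m.current_time(),m.current_qpos())
```

```text
(array([0.48426718, 0.12420199]), np.float64(-0.9591393973838279), (40.2, 39.8), np.float64(0.04171731077286813), 2334)
0.6116569294110685
grip 38.467428061110226 71.36887907981873 0.01358436555043073
df [ 2.07056532e+00  1.10805858e-02 -1.14863227e+01] 38.85372171916703 27.725
(array([0.53718367, 0.28813636]), np.float64(0.3419041487582511), array([[0.59001109, 0.35543091],
       [0.51459526, 0.27654848],
       [0.51459526, 0.27654848]]), array([0.0082, 0.0487, 0.0487]))
29.5833 [ 4.78750820e-01  6.81974667e-01  1.32637159e+00 -4.26010835e-05
  1.13379232e+00 -9.69870668e-01]
```

View pics/g2.png

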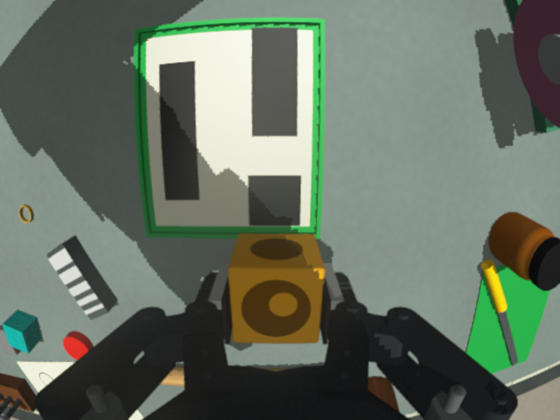

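The brass cube is held well and the green outlines are in clear view. The wrist camera reads z about 1.6 mm too high, so I'll redo the tray fits on a corrected plane.

```bash
cat >> h.py <<'E'
def rim_pose(k,im,at,hue,z=.0116,h=.13,res=.0005):
    o=ortho(k,im,(at[0]-h,at[0]+h),(at[1]-h,at[1]+h),z,res); g=cv2.cvtColor(o,cv2.COLOR_RGB2HSV)
    q=((abs(g[...,0].astype(int)-hue)<14)&(g[...,1]>130)&(g[...,2]>35)).astype(np.uint8)
    n,l,st,_=cv2.connectedComponentsWithStats(q,connectivity=8); i=1+st[1:,4].argmax()
    (u,v),wh,a=cv2.minAreaRect(np.argwhere(l==i)[:,::-1].astype(np.float32)); return np.array([at[0]+h-v*res,at[1]+h-u*res]),np.array(wh)*res,a
E
python3 - <<'E'
import h; from h import *
L=lambda f:(lambda z:({q:z[q] for q in("camera_matrix","R","t")},z["p"]))(np.load(f))
for z in (.004,.0056):
    def blobs(f,at,hh=.115,res=.0005):
        k,im=L(f); o=ortho(k,im,(at[0]-hh,at[0]+hh),(at[1]-hh,at[1]+hh),z,res); g=cv2.cvtColor(o,cv2.COLOR_RGB2HSV)
        q=((g[...,2]<95)&(g[...,1]<110)).astype(np.uint8); n,_,st,ce=cv2.connectedComponentsWithStats(q)
        return [(round((at[0]+hh-ce[i][1]*res)*1000,1),round((at[1]+hh-ce[i][0]*res)*1000,1),round(st[i,4]*res*res*1e6)) for i in range(1,n) if st[i,4]*res*res>9e-4]
    for f,at in (("w1.npz",(.5182,.324)),("w6.npz",(.5182,.324)),("w1.npz",(.5095,-.326)),("w3.npz",(.5095,-.326))): print(z,f,blobs(f,at))
for f,at,hu in (("w1.npz",(.5095,-.326),110),("w3.npz",(.5095,-.326),110),("w5.npz",(.5095,-.326),110),("w1.npz",(.5182,.324),65),("w6.npz",(.5182,.324),65)):
    k,im=L(f); print(f,rim_pose(k,im,at,hu), k["R"].T@-k["t"])
E
```

```text
0.004 w1.npz [(np.float64(588.2), np.float64(357.7), 1942), (np.float64(513.0), np.float64(279.1), 3644), (np.float64(480.0), np.float64(371.3), 3356)]
0.004 w6.npz [(np.float64(521.9), np.float64(233.2), 7357), (np.float64(589.9), np.float64(355.4), 2244), (np.float64(514.7), np.float64(276.5), 4313), (np.float64(482.3), np.float64(368.9), 3440)]
0.004 w1.npz [(np.float64(559.0), np.float64(-319.1), 2806), (np.float64(459.5), np.float64(-333.9), 1880)]
0.004 w3.npz [(np.float64(559.5), np.float64(-318.0), 3166), (np.float64(464.7), np.float64(-329.6), 1679), (np.float64(411.4), np.float64(-339.6), 975)]
0.0056 w1.npz [(np.float64(588.3), np.float64(356.6), 1929), (np.float64(513.4), np.float64(278.3), 3622), (np.float64(480.4), np.float64(370.1), 3337)]
0.0056 w6.npz [(np.float64(521.6), np.float64(233.8), 7578), (np.float64(589.5), np.float64(355.5), 2219), (np.float64(514.7), np.float64(277.0), 4260), (np.float64(482.5), np.float64(368.9), 3404)]
0.0056 w1.npz [(np.float64(559.2), np.float64(-318.2), 2790), (np.float64(460.0), np.float64(-333.0), 1870)]
0.0056 w3.npz [(np.float64(559.4), np.float64(-318.0), 3129), (np.float64(465.1), np.float64(-329.5), 1661), (np.float64(412.1), np.float64(-339.5), 964)]
w1.npz (array([ 0.51041443, -0.32413367]), array([0.20106007, 0.1720471 ]), 81.61675262451172) [ 0.62972795 -0.02053034  0.56389567]
w3.npz (array([ 0.51002753, -0.32525597]), array([0.19968372, 0.16973083]), 81.6561050415039) [ 0.53918087 -0.32134942  0.294044  ]
w5.npz (array([ 0.51024411, -0.32527789]), array([0.19979767, 0.16980238]), 81.58133697509766) [ 0.54910593 -0.28828303  0.44238993]
w1.npz (array([0.51931458, 0.32068704]), array([0.17209322, 0.20007411]), 7.153564453125) [ 0.62972795 -0.02053034  0.56389567]
w6.npz (array([0.51831873, 0.32214276]), array([0.16991589, 0.19982077]), 7.098404407501221) [0.50982777 0.36727865 0.29384001]
```

The fits agree to about 1 mm. I'll use the mean green pose (0.5187, 0.3225), yaw -0.1225, place the brass cube, then do the swage.

Run:
```python
from h import *
c,ty=np.array([.5187,.3225]),-.1225
place("cube_brass",slot("tray_green",0,c,ty),ty)
at=np.array([.6466,.1308]); im,d,k,R=above("swage",at,.335); r=top_pose(k,d,"swage",at); print(r)
cv2.imwrite("pics/g3.png",im[:,:,::-1]); at,yaw=r[0],r[1]
assert abs(r[2][0]-90)<5 and r[2][1]<37 and abs(yaw-.335)<.08
grasp("swage",at,yaw,90)
s=slot("tray_green",1,c,ty); m.move_ptp([*s,.15],bestR([*s,.15],ty+np.pi/2)); im,d,k=wrist(); cv2.imwrite("pics/g4.png",im[:,:,::-1]); np.savez("w7.npz",p=im,d=d,**k)
DIM["cube_brass"]=(.04,.04,.044); b=slot("tray_green",0,c,ty); print(b,top_pose(k,d,"cube_brass",b)); print(rim_pose(k,im,c,65))
print(m.current_time(),m.current_qpos())
```

```text
touch 0.0175 3.1077607936630334 pos err [7.80713481e-05 3.81343609e-05]
t 33.2583
(array([0.64656177, 0.13137135]), np.float64(0.3330592202725673), (90.5, 32.3), np.float64(0.02978681060770517), 3847)
grip 29.947003229732918 90.97029447555542 0.008622350345596722
df [  1.51369646   1.56916352 -11.95378761] 29.930442147255857 38.7333
[0.58834505 0.35624266] (array([0., 0.]), np.float64(0.0), (0.0, 0.0), np.float64(nan), 0)
(array([0.50602118, 0.3240829 ]), array([0.1691593 , 0.17503481]), 6.962045669555664)
40.7167 [ 5.77534959e-01  5.41983179e-01  1.57285011e+00 -8.79074612e-05
  1.02699562e+00 -8.69573565e-01]
  return _methods._mean(a, axis=axis, dtype=dtype,
  ret = ret.dtype.type(ret / rcount)
```

View pics/g4.png

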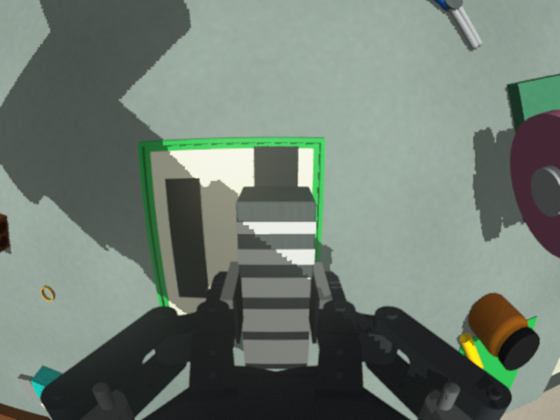

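The swage is held square by its middle and lined up with its outline at (276,165). I'll place it, then fetch the near clamp.

Run:
```python
from h import *
c,ty=np.array([.5187,.3225]),-.1225
place("swage",slot("tray_green",1,c,ty),ty)
at=np.array([.4855,-.1318]); im,d,k,R=above("clamp",at,.176); r=top_pose(k,d,"clamp",at); print(r)
cv2.imwrite("pics/g5.png",im[:,:,::-1]); at,yaw=r[0],r[1]
assert abs(r[2][0]-120)<6 and r[2][1]<31 and abs(yaw-.176)<.08
grasp("clamp",at,yaw,40)
s=slot("tray_green",2,c,ty); m.move_ptp([*s,.15],bestR([*s,.15],ty+np.pi/2)); im,d,k=wrist(); cv2.imwrite("pics/g6.png",im[:,:,::-1]); np.savez("w8.npz",p=im,d=d,**k)
print(m.current_time(),m.current_qpos())
```

```text
touch 0.0125 2.6044785132577086 pos err [8.24135734e-05 3.44415269e-05]
t 44.4583
(array([ 0.48544989, -0.13201892]), np.float64(0.17148530351648716), (121.0, 27.0), np.float64(0.023771734083543033), 3958)
grip 24.518406067830423 40.15965163707733 0.004285113745782991
df [ 1.70264784 -0.1005389  -7.3216291 ] 24.884142068566327 49.9167
51.7667 [ 4.15399272e-01  5.03818653e-01  1.63769185e+00 -7.14715046e-05
  1.00046790e+00 -1.03117195e+00]
```

View pics/g6.png

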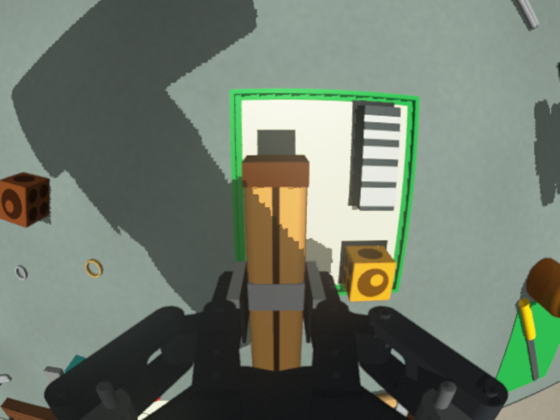

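The brass cube (370,275) and swage (382,158) sit in place, and the clamp is held over its outline at (276,143). I'll place it and verify everything.

Run:
```python
from h import *
c,ty=np.array([.5187,.3225]),-.1225
place("clamp",slot("tray_green",2,c,ty),ty)
p=[.47,.29,.30]; m.move_ptp(p,bestR(p,ty+np.pi/2)); im,d,k=wrist(); np.savez("w9.npz",p=im,d=d,**k)
for n in DIM: DIM[n]=(*DIM[n][:2],DIM[n][2]+.004)
for i,n in enumerate(("cube_brass","swage","clamp")): s=slot("tray_green",i,c,ty); r=top_pose(k,d,n,s); print(n,(r[0]-s).round(4),wrap(r[1]-ty,np.pi/2),r[2:])
print(rim_pose(k,im,c,65),k["R"].T@-k["t"],m.current_time())
o=ortho(k,im,(c[0]-.12,c[0]+.12),(c[1]-.12,c[1]+.12),.0056); cv2.imwrite("pics/g7.png",o[:,:,::-1])
p=[.48,-.15,.40]; m.move_ptp(p,bestR(p,np.pi/2)); im,d,k=wrist()
cv2.imwrite("pics/b9.png",im[:,:,::-1]); c,ty=np.array([.5095,-.326]),.1475
for i,n in enumerate(("cube_steel","anvil")): s=slot("tray_blue",i,c,ty); r=top_pose(k,d,n,s); print(n,(r[0]-s).round(4),wrap(r[1]-ty,np.pi/2),r[2:])
print(m.current_force(),m.current_time())
```

```text
touch 0.008 5.527257517984649 pos err [1.92023385e-05 2.86834593e-05]
t 55.8167
cube_brass [0.0008 0.0004] -0.014547068643804617 ((40.9, 40.3), np.float64(0.04554460796188772), 687)
swage [0.0006 0.0001] 0.018683589122095112 ((90.9, 33.0), np.float64(0.03364058922402085), 1718)
clamp [0.0043 0.0358] 0.010597832578451039 ((122.2, 98.9), np.float64(0.0275801628009137), 1790)
(array([0.51831382, 0.32241924]), array([0.16883472, 0.19889095]), 7.057846546173096) [0.39211364 0.29968371 0.44239277] 56.6333
cube_steel [-0.0007  0.0013] -0.03492132308254359 ((41.3, 40.2), np.float64(0.04560063088424094), 581)
anvil [-0.0004  0.0008] -0.11749131774466215 ((54.5, 54.2), np.float64(0.035501599123488756), 904)
[-0.38031687 -0.22902074 -0.37708327] 58.55
```

View pics/g7.png

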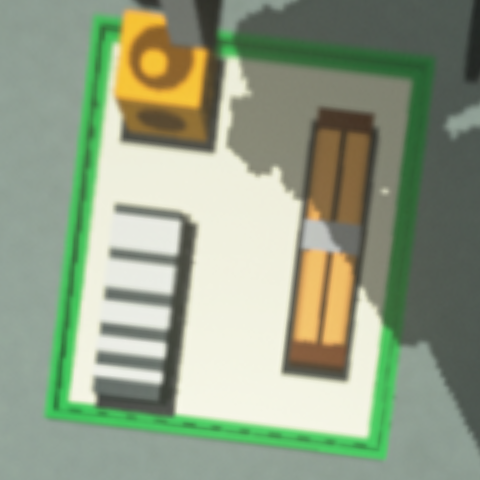

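View pics/b9.png

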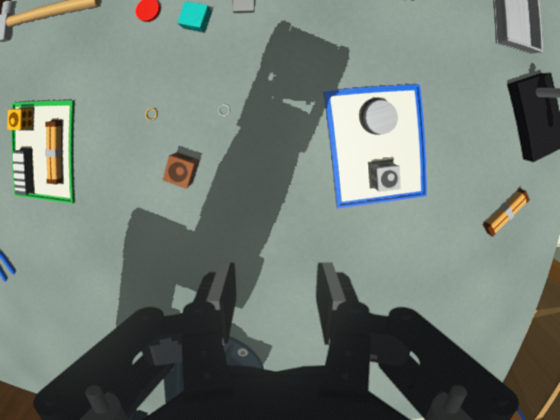

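All five pieces are flat on their outlines within about 1 mm. The wooden cube (181,170), the turquoise cube (194,15) and the other clamp (507,212) are untouched, and the gripper is clear. Handing in.

```bash
python3 -c "
from bench import manip as m; print(m.sign_off())"
```

```text
the job is handed in; nothing more can be done
None
```

I completed the blue kit first, then the green kit, and handed the job in after about 59 s; the cubes, anvil and swage measured within about 1.5 mm of their outlines, and I checked the clamp by eye only.

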